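Bring the orange filter under the lens and take the picture

ROBOT

A 7-joint arm with a two-finger parallel gripper is mounted at the origin on the work surface; the furniture and walls round the work are solid. World frame = base frame: x ahead of the robot, y to its left, z up, the work surface at z = 0. Lengths are in mm, angles in rad, forces in N, time in s.
With the tool pointing down it reaches from about 425 to 1025 mm from the base axis. Payload 3.6 kg.
Tool frame: the origin (TCP) lies on the centre line of the jaws, within the pads' length; the fingertips stand 14 mm ahead of it and the grasp point (between the pads) lies 5 mm behind it; z points along the fingers, y is the line along which they close (so a half turn about z gives the same grasp; the last joint's range is limited). The gripper opens to 85 mm and grips with 20 to 120 N. Pads are 22 mm wide; open, the fingers measure 114 mm over their backs; the gripper's body (76 mm by 85 mm) begins 54 mm behind the grasp point. The pads swing forward as they close: fully open they stand 13 mm farther back than shut.
Start: joints at [1.032, 0.591, 0.048, 1.609, -0.033, 0.943, -0.034], TCP at [311.953, -654.458, 245.302] pointing down, gripper open.
Joint ranges: [-2.69, 2.69], [-0.47, 2.24], [-1.27, 1.36], [0.19, 2.51], [-1.53, 4.68], [0.08, 2.07], [-3.09, 3.09]. Speed limits (rad/s): [2.57, 2.57, 3.14, 3.14, 3.14, 3.14, 3.14].

INTERFACE

Orientations are given as a 3x3 rotation matrix whose columns are the frame's x, y, z axes.
In Python, from bench import sense, read_camera, sign_off, find_in, pinpoint gives the robot as it stands.
- The arm moves only by the tool send_rows, never from a script. Its argument "rows" is a list of rows, each an object of numbers: "dx", "dy", "dz": the shift along the tool's x, y, z in mm; "twist": the turn about the tool's z in rad; "hand": the opening, from 0 (shut) to 1 (fully open). A call has exactly 8 rows; each row is the pose to reach, as a shift and turn from the pose commanded when the call began, along the tool's axes at that moment; what a row does not reach only later rows make up. A row lasts 1/10 s, in which the tool goes at most 50 mm and 8.59 degrees, less where a joint would pass 70% of its speed; a pose out of reach is approached as far as the arm can. A call with a gripper value outside its range is refused whole. The fingers move at their own pace and stop on an object; "squeeze" is the grip in N (left out, the last holds). Time passes only in rows, so rows that repeat a pose let the fingers close, or fill a call up. It gives the time, the measured TCP pose, the force, the opening and the grip force at its end, in the units of the state.
- sense(): the state, without advancing time (a new reading comes with each control period).
- read_camera(name): name is "scene" or "top" or "wrist"; returns a dict with "pixels" (400x640x3 uint8, blue, green, red), "mtx" (3x3 intrinsics, pixels), "rvec" (rotation vector, rad) and "tvec" (3), from world to camera coordinates, as OpenCV has them. Camera axes: x right, y down, z forward; pixel columns grow to the right and rows downward; lengths in mm; the calibration is good to about 2 mm. A picture is of the moment at which its call begins. There is no depth.
- sign_off(): hands the job in; it is judged then, once.
Trained networks look in a picture, given as the dict that the camera call returned (one of the last four; its "shot" number tells which), for a name from the list of things; names that differ only in an ending like _2 or _b are one class to them, and where a whole thing is asked for, a point or a joint stands for the part that bears it (a point fixed in the world has none). Each returns a list of dicts, best first, with "p" (0 to 1); they miss things now and then, are a little off and sometimes report something else, mostly with a low value. They report only what shows in the picture. A call takes as long as a camera call. They do not tell look-alikes from the thing itself.
- find_in(label, picture): "extent" ([left, top, right, bottom] in pixels, round what is visible of it).
- pinpoint(label, picture): "point" ([column, row] in pixels: a listed point, or the origin of a listed thing).
The state is a dict: "time_s": time; "q": joint angles; "joint_vel": joint speeds; "joint_efforts": joint torques, N m; "tcp_pos": TCP position; "ee_rot": TCP orientation; "wrist_force": force on the tool from outside, world axes, zero at the start; "moment": the same for the moment, N m; "opening": finger opening in mm; "grip_force": force on a finger pad.
Only numpy, scipy, OpenCV 4.12 (cv2) and the standard library are available. Lean on these libraries where they do the work, as an engineer would, in place of code of your own. Each camera call takes 0.05 s, during which the arm holds its last target. There are 200 camera calls.

TASK

Push the filter turret round by its tabs, step by step and either way, until the orange filter clicks home under the camera lens; then press the red release button fully down to take the picture and let it come up again. Push the tabs from one side only, without pinching them; keep off the filters and the camera, do not press the button before the orange filter is home, and leave the sherd under the lens and the other things on the table where they are.

Things in the scene. Friction and masses are not known exactly. Their poses are not given: they have to be found in the camera images.
- imaging_stand: Fixed camera stand. Origin on the table straight below the turret's axis; +x points from the turret to the column, +y to the left of that, z up. Board x -85..170, y -100..100 mm, top at z = 15 mm; column 30 mm square at x = 145 mm, 305 mm tall. A fork (z = 100 to 106 mm, all of it at x > -28 mm) and detent parts under the disc carry the turret; in front of x = -28 mm all below the turret is free.
- turret (a joint): Turret angle, rad, growing anticlockwise seen from above, turns endlessly; 0 (or any full turn) = orange under the lens. Six click stops at multiples of 1.047 rad: a sprung ball draws it to the nearest one (up to about 0.25 N m, 2 to 3 N at a tab), so once pushed over half-way (0.524 rad) it snaps on into the next stop by itself, ahead of the finger, and stays. Starts at any stop but orange.
- turret_centre (a point): Point on the turret's upright axis at the top face of its black disc (radius 90 mm, z = 119 to 125 mm). A knurled steel nut here, radius 19 mm, rises to z = 141 mm. Six black upright thumb tabs stand out from the rim, one midway between each two filters, with free air beyond and on both sides of them.
- orange_filter (a point): Centre of the orange glass filter (39 mm across) at the disc's top face, 55 mm from the turret's axis; moves with the turret.
- lens_axis (a point): Point straight below the lens at the disc's top face, 55 mm from the turret's axis on the stand's +x side. The orange filter is home when its centre lies here.
- filters: The six round filters, 39 mm across, centres 55 mm from the axis, 2 mm proud of the disc (up to z = 127 mm); anticlockwise from above: orange, clear, green, blank metal plug, dark blue, dark violet, each with a dot of its colour near the rim. Not to be touched. Origin on the turret's axis.
- tab_faces_anticlockwise: The anticlockwise-looking halves of the six tabs; pushing on them turns the turret clockwise. Each tab is 7 mm thick in all, reaches from 86 to 114 mm from the axis and from z = 112 to 136 mm. Tabs stand at angles turret + 0.524 + k x 1.047 rad, anticlockwise from the stand's +x: at a stop two tabs face the robot, 30 degrees either side of the stand's -x. Origin on the axis, z = 119 mm.
- tab_faces_clockwise: The clockwise-looking halves of the six tabs: pushing on these faces turns the turret anticlockwise. Origin on the turret's axis, at z = 119 mm.
- camera: Small camera (36 mm square, z = 187 to 231 mm, cable above it) with a black lens (37 mm across, z = 139 to 187 mm) above the lens axis, held by a bracket to the column. Not to be touched. Origin that of the stand.
- release_box: Fixed light grey box, 82 x 62 mm, 53 mm tall, beside the stand (on its -y side), with the red release button on top. Origin on the table at its middle.
- release (a joint): Travel of the red release button, m: 0 up, 0.006 fully down; springs back. It takes about 1.5 N to start and 5 N fully down.
- release_top (a point): Centre of the top face of the red button (26 mm across), 75 mm above the table when up; pressed straight down. It stands 10 mm above its black collar.
- sherd_in_view: Flat blue glazed sherd, 71 x 53 x 14 mm, loose on the board under the lens. Origin at the middle of its underside. Not to be touched.
- sherd_b: Loose blue and white sherd on the table, 51 x 55 x 14 mm. Origin at the middle of its underside. Leave alone.
- turq_a: Loose turquoise sherd on the table, 52 x 49 x 13 mm. Origin at the middle of its underside. Leave alone.
- jar_honey: Loose glass jar with a red lid, 72 mm across, 95 mm tall, upright on the table. Origin at the middle of its underside. Leave alone.
- marker: Loose dark pen lying on the table, 165 mm long, 12 mm thick. Origin at the middle of its underside. Leave alone.
Things that resemble listed ones, but are neither listed nor needed, are in the scene too. What is shaped like the release_box but purple is not meant.

How it is judged:
By the outcome, as a careful person would: the job done as asked, in the order asked, and still so for the second after the job is handed in, with the robot touching nothing.
It also fails if it takes over 58 s, if anything falls off the work surface, if the arm or the gripper's body presses on something with over 40 N, if the wrist force passes 120 N, or if a joint passes its speed limit or range.

## Working session

There is one attempt and no reset: what is moved stays moved. The work goes in short steps, Python scripts to look and compute and a tool call to move; the robot and the scene stay as the last step left them, time stands still between calls to the robot, and variables do not carry over. Pictures are saved under pics/ and viewed, at most 10 in all, crops included, and the job is handed in when it is done.

Besides the shell and the picture viewer there is one more tool, called after ">>>" as a command line: name --argument value ..., lists and objects as JSON in quotes. send_rows: Moves the arm, as the interface text tells. Its arguments: {"type":"object","properties":{"rows":{"type":"array"},"squeeze":{"type":"number"}},"required":["rows"]}

```bash
mkdir -p pics
cat > h.py <<'E'
import numpy as np, cv2
from bench import *
def ray(pic,px):
    R=cv2.Rodrigues(np.array(pic["rvec"],float))[0];t=np.array(pic["tvec"],float).ravel()
    u=cv2.undistortPoints(np.array([[px]],float),np.array(pic["mtx"],float),None).ravel()
    return -R.T@t, R.T@np.array([u[0],u[1],1.])
def at_z(pic,px,z):
    c,d=ray(pic,px); return c+d*(z-c[2])/d[2]
def proj(pic,P):
    return cv2.projectPoints(np.array(P,float).reshape(-1,3),np.array(pic["rvec"],float),np.array(pic["tvec"],float),np.array(pic["mtx"],float),None)[0].reshape(-1,2)
E
python3 - <<'E'
from h import *
s=sense();print(s["tcp_pos"],np.round(s["ee_rot"],3).tolist(),s["opening"],s["time_s"])
ims=[]
Z=dict(turret_centre=125,orange_filter=125,lens_axis=125,release_top=75,release_box=0,imaging_stand=0,filters=119,sherd_in_view=15,jar_honey=0,marker=0,turq_a=0,sherd_b=0)
for n in("scene","top"):
    p=read_camera(n);cv2.imwrite(f"pics/{n}1.png",p["pixels"])
    for k,z in Z.items():
        for r in pinpoint(k,p)[:3]:
            if r["p"]>.2:print(n,k,round(r["p"],2),np.round(r["point"]),np.round(at_z(p,r["point"],z)))
E
```

```text
[ 311.61999184 -653.76251264  244.16188638] [[0.903, 0.43, -0.001], [0.43, -0.903, 0.002], [-0.0, -0.002, -1.0]] 85.37599259560426 0.0
scene turret_centre 0.72 [242. 215.] [566.  94. 125.]
scene orange_filter 0.66 [253. 202.] [583.  30. 125.]
scene orange_filter 0.61 [346. 184.] [ 439. -158.  125.]
scene lens_axis 0.56 [227. 204.] [631.  67. 125.]
scene release_top 0.42 [311. 206.] [508. -99.  75.]
scene release_top 0.41 [361. 216.] [ 374. -108.   75.]
scene release_top 0.26 [248. 262.] [491. 174.  75.]
scene release_box 0.78 [309. 227.] [ 525. -114.    0.]
scene release_box 0.67 [358. 241.] [ 382. -113.    0.]
scene release_box 0.23 [248. 261.] [568.  87.   0.]
scene imaging_stand 0.73 [248. 260.] [569.  83.   0.]
scene filters 0.79 [239. 217.] [572.  95. 119.]
scene filters 0.75 [317. 186.] [ 503. -126.  119.]
scene sherd_in_view 0.57 [233. 246.] [625.  69.  15.]
scene sherd_in_view 0.46 [244. 217.] [693. -58.  15.]
scene jar_honey 0.74 [348. 188.] [ 543. -376.    0.]
scene jar_honey 0.49 [377. 198.] [ 437. -351.    0.]
scene marker 0.48 [246. 262.] [571.  90.   0.]
scene marker 0.
[... 190 characters left out ...]
 turret_centre 0.58 [234. 167.] [573.  86. 125.]
top orange_filter 0.72 [254. 160.] [589.  34. 125.]
top lens_axis 0.92 [238. 147.] [624.  77. 125.]
top release_top 0.43 [313. 246.] [ 372. -111.   75.]
top release_top 0.4 [307. 191.] [517. -99.  75.]
top release_top 0.33 [257. 159.] [603.  35.  75.]
top release_box 0.86 [314. 245.] [ 381. -114.    0.]
top release_box 0.55 [310. 194.] [ 520. -103.    0.]
top imaging_stand 0.73 [241. 176.] [573.  89.   0.]
top filters 0.87 [237. 168.] [570.  78. 119.]
top jar_honey 0.61 [410. 181.] [ 555. -381.    0.]
top marker 0.74 [394. 155.] [ 628. -341.    0.]
top turq_a 0.76 [424. 221.] [ 441. -415.    0.]
top sherd_b 0.54 [392. 225.] [ 433. -327.    0.]
```

View pics/scene1.png

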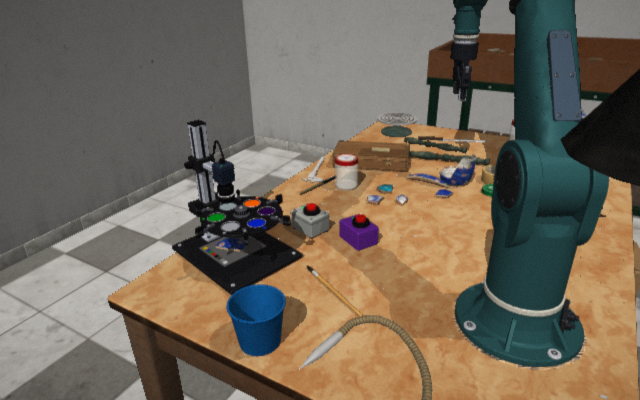

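View pics/top1.png

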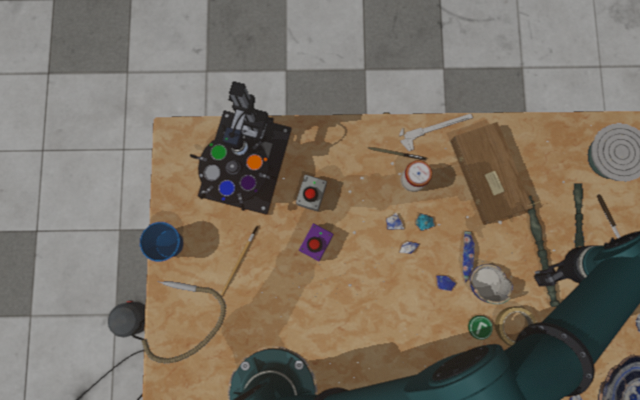

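The top view shows clear under the lens (238,147), orange one step clockwise of it at about (254,161) and green at (218,152). So one anticlockwise step is needed. The grey box's button is at (309,193); the purple look-alike is at (315,244).

Run:
```python
from h import *
from scipy.optimize import least_squares
p=read_camera("top");hsv=cv2.cvtColor(p["pixels"],cv2.COLOR_BGR2HSV)
def blob(lo,hi,box):
    m=cv2.inRange(hsv,lo,hi);k=np.zeros_like(m);x0,y0,x1,y1=box;k[y0:y1,x0:x1]=m[y0:y1,x0:x1]
    n,l,s,c=cv2.connectedComponentsWithStats(k);i=1+np.argmax(s[1:,4]);print(s[i]);return c[i]
g=blob((45,120,60),(75,255,255),(200,135,235,165))
o=blob((5,150,120),(22,255,255),(240,145,270,177))
b=blob((110,150,60),(128,255,255),(215,175,240,200))
P=np.array([at_z(p,q,127)[:2] for q in(o,g,b)])
ang=np.deg2rad([-60,60,180])  # stand angles w/ clear home: o -60,g 60,b 180
f=lambda v:(np.c_[v[0]+55*np.cos(ang+v[2]),v[1]+55*np.sin(ang+v[2])]-P).ravel()
r=least_squares(f,[567,78,0]);print(r.x,np.rad2deg(r.x[2]),np.round(r.fun,1))
d=blob((0,150,90),(8,255,255),(296,180,325,208));print("btn",d,at_z(p,d,75))
im=p["pixels"].copy()
for k in range(6):
    a=r.x[2]+np.deg2rad(30+60*k);q=proj(p,[r.x[0]+114*np.cos(a),r.x[1]+114*np.sin(a),136])[0];cv2.circle(im,tuple(int(round(v)) for v in q),2,(255,255,0),-1)
cv2.imwrite("pics/c.png",cv2.resize(im[100:230,160:340],None,fx=4,fy=4,interpolation=cv2.INTER_CUBIC))
s=read_camera("scene");print(proj(s,[r.x[0],r.x[1],141]))
```

```text
[212 145  14  14 147]
[247 155  15  14 169]
[220 181  14  14 154]
[ 5.72170953e+02  8.76551286e+01 -2.87473738e-01] -16.471031899966796 [-0.2  0.1  0.2  0.1  0.  -0.2]
[305 189  10  10  79]
btn [309.56962025 193.26582278] [ 510.80035225 -104.26158584   75.        ]
[[240.54263001 207.06132744]]
```

View pics/c.png

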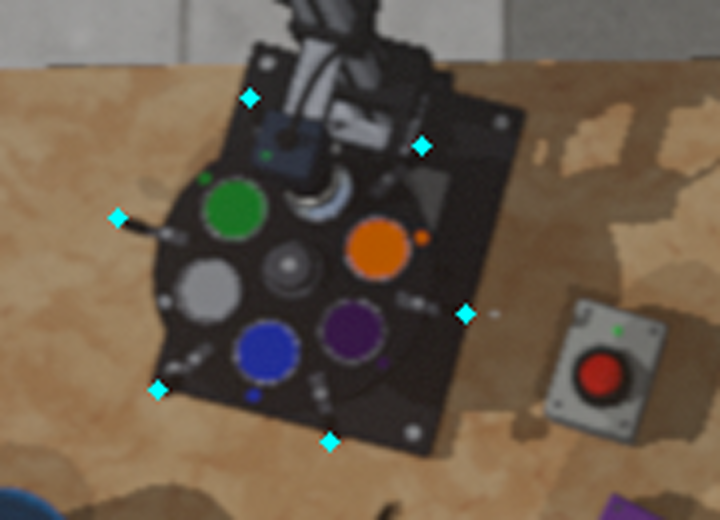

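>>> send_rows --rows '[{"dx": 38, "dy": -32, "dz": 0, "hand": 0}, {"dx": 77, "dy": -64, "dz": 0, "hand": 0}, {"dx": 115, "dy": -95, "dz": 0, "hand": 0}, {"dx": 154, "dy": -127, "dz": 0, "hand": 0}, {"dx": 192, "dy": -159, "dz": 0, "hand": 0}, {"dx": 231, "dy": -191, "dz": 0, "hand": 0}, {"dx": 269, "dy": -223, "dz": 0, "hand": 0}, {"dx": 307, "dy": -254, "dz": 0, "hand": 0}]'

```text
invalid input at $.rows[0]: expected keys dx, dy, dz, twist, hand
```

>>> send_rows --rows '[{"dx": 38, "dy": -32, "dz": 0, "twist": 0, "hand": 0}, {"dx": 77, "dy": -64, "dz": 0, "twist": 0, "hand": 0}, {"dx": 115, "dy": -95, "dz": 0, "twist": 0, "hand": 0}, {"dx": 154, "dy": -127, "dz": 0, "twist": 0, "hand": 0}, {"dx": 192, "dy": -159, "dz": 0, "twist": 0, "hand": 0}, {"dx": 231, "dy": -191, "dz": 0, "twist": 0, "hand": 0}, {"dx": 269, "dy": -223, "dz": 0, "twist": 0, "hand": 0}, {"dx": 307, "dy": -254, "dz": 0, "twist": 0, "hand": 0}]'

```text
time_s: 2.2
tcp_pos: [480.5, -291.2, 245.7]
ee_rot: [[0.903, 0.43, 0.001], [0.43, -0.903, -0.0], [0.001, 0.001, -1.0]]
wrist_force: [1.1, 1.0, -0.8]
opening: 0.3
grip_force: 0.0
```

>>> send_rows --rows '[{"dx": 21, "dy": -44, "dz": 0, "twist": 0, "hand": 0}, {"dx": 42, "dy": -88, "dz": 0, "twist": 0, "hand": 0}, {"dx": 63, "dy": -132, "dz": 0, "twist": 0, "hand": 0}, {"dx": 84, "dy": -176, "dz": 0, "twist": 0, "hand": 0}, {"dx": 105, "dy": -220, "dz": 0, "twist": 0, "hand": 0}, {"dx": 126, "dy": -264, "dz": 0, "twist": 0, "hand": 0}, {"dx": 147, "dy": -308, "dz": 0, "twist": 0, "hand": 0}, {"dx": 168, "dy": -352, "dz": 0, "twist": 0, "hand": 0}]'

```text
time_s: 3.0
tcp_pos: [480.0, 98.9, 245.8]
ee_rot: [[0.903, 0.43, 0.001], [0.43, -0.903, 0.0], [0.001, 0.0, -1.0]]
wrist_force: [1.1, -1.1, -0.2]
opening: -0.4
grip_force: 0.0
```

>>> send_rows --rows '[{"dx": 31, "dy": -20, "dz": 0, "twist": 0, "hand": 0}, {"dx": 62, "dy": -40, "dz": 0, "twist": 0, "hand": 0}, {"dx": 92, "dy": -59, "dz": 0, "twist": 0, "hand": 0}, {"dx": 92, "dy": -59, "dz": 30, "twist": 0, "hand": 0}, {"dx": 92, "dy": -59, "dz": 60, "twist": 0, "hand": 0}, {"dx": 92, "dy": -59, "dz": 60, "twist": 0, "hand": 0}, {"dx": 92, "dy": -59, "dz": 60, "twist": 0, "hand": 0}, {"dx": 92, "dy": -59, "dz": 60, "twist": 0, "hand": 0}]'

```text
time_s: 3.8
tcp_pos: [538.7, 190.0, 186.8]
ee_rot: [[0.903, 0.43, 0.003], [0.43, -0.903, 0.001], [0.003, 0.0, -1.0]]
wrist_force: [-0.2, -0.4, -0.1]
opening: 0.2
grip_force: 0.0
```

Run:
```python
from h import *
p=read_camera("wrist");im=p["pixels"].copy();C=np.array([572.2,87.7]);
for a in(133.5,73.5,193.5):
  for r in(86,114):
    q=proj(p,[C[0]+r*np.cos(np.deg2rad(a)),C[1]+r*np.sin(np.deg2rad(a)),136])[0];print(a,r,q)
    if abs(q).max()<2000:cv2.circle(im,tuple(int(v) for v in q),4,(255,255,0),-1)
cv2.imwrite("pics/w.png",im);s=sense();print(s["tcp_pos"])
```

```text
133.5 86 [363.55080434 294.88135006]
133.5 114 [320.68646895 306.83334584]
73.5 86 [402.10753258 161.24368533]
73.5 114 [365.02268329 126.15055124]
193.5 86 [455.27928711 368.14090374]
193.5 114 [442.20928666 399.19227438]
[538.78233219 189.97896807 186.98830424]
```

View pics/w.png

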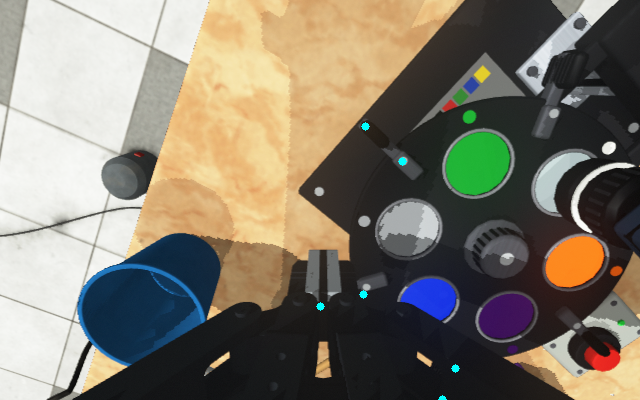

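The wrist view shows the 133.5° tab near (372,284), ahead of the fingertips at (322,275). The 73.5° tab is near (395,155), so there is free air to descend between them.

>>> send_rows --rows '[{"dx": 0.5, "dy": -2.3, "dz": 0, "twist": 0, "hand": 0}, {"dx": 0.5, "dy": -2.3, "dz": 20, "twist": 0, "hand": 0}, {"dx": 0.5, "dy": -2.3, "dz": 40, "twist": 0, "hand": 0}, {"dx": 0.5, "dy": -2.3, "dz": 53, "twist": 0, "hand": 0}, {"dx": 0.5, "dy": -2.3, "dz": 53, "twist": 0, "hand": 0}, {"dx": 0.5, "dy": -2.3, "dz": 53, "twist": 0, "hand": 0}, {"dx": 0.5, "dy": -2.3, "dz": 53, "twist": 0, "hand": 0}, {"dx": 0.5, "dy": -2.3, "dz": 53, "twist": 0, "hand": 0}]'

```text
time_s: 4.65
tcp_pos: [537.7, 192.3, 133.2]
ee_rot: [[0.903, 0.43, 0.002], [0.43, -0.903, 0.001], [0.002, 0.0, -1.0]]
wrist_force: [0.1, -0.0, -0.3]
opening: -0.2
grip_force: 0.0
```

Run:
```python
from h import *
s=sense();print(s["tcp_pos"],s["wrist_force"])
R=np.array(s["ee_rot"]);t=np.array(s["tcp_pos"]);C=np.array([572.2,87.7]);y0=np.arctan2(R[1,0],R[0,0])
for a in range(108,168,3):
    A=np.deg2rad(a);w=np.array([C[0]+109*np.cos(A),C[1]+109*np.sin(A),t[2]]);d=R.T@(w-t)
    print(a,np.round(d,1),round(-(A-np.pi/2-y0),3))
```

```text
[537.72991316 192.34214276 133.22220554] [ 0.0500801  -0.01787339 -0.27591482]
108 [0.3 1.2 0. ] 0.131
111 [-5.4  0.6 -0. ] 0.078
114 [-11.1   0.3  -0. ] 0.026
117 [-16.8   0.3  -0. ] -0.027
120 [-22.5   0.6  -0. ] -0.079
123 [-28.2   1.2  -0.1] -0.131
126 [-33.8   2.1  -0.1] -0.184
129 [-39.4   3.3  -0.1] -0.236
132 [-44.9   4.8  -0.1] -0.288
135 [-50.3   6.6  -0.1] -0.341
138 [-55.6   8.6  -0.1] -0.393
141 [-60.9  10.9  -0.1] -0.445
144 [-65.9  13.5  -0.1] -0.498
147 [-70.9  16.4  -0.1] -0.55
150 [-75.7  19.5  -0.1] -0.603
153 [-80.3  22.8  -0.1] -0.655
156 [-84.7  26.4  -0.2] -0.707
159 [-89.   30.3  -0.2] -0.76
162 [-93.   34.3  -0.2] -0.812
165 [-96.8  38.5  -0.2] -0.864
```

>>> send_rows --rows '[{"dx": -5.4, "dy": 0.6, "dz": 0, "twist": 0, "hand": 0}, {"dx": -11, "dy": 0.3, "dz": 0, "twist": 0, "hand": 0}, {"dx": -17, "dy": 0.3, "dz": 0, "twist": -0.03, "hand": 0}, {"dx": -22.5, "dy": 0.6, "dz": 0, "twist": -0.08, "hand": 0}, {"dx": -28, "dy": 1.2, "dz": 0, "twist": -0.13, "hand": 0}, {"dx": -34, "dy": 2, "dz": 0, "twist": -0.18, "hand": 0}, {"dx": -39.4, "dy": 3.3, "dz": 0, "twist": -0.24, "hand": 0}, {"dx": -45, "dy": 4.8, "dz": 0, "twist": -0.29, "hand": 0}]'

```text
time_s: 5.45
tcp_pos: [498.9, 169.1, 132.5]
ee_rot: [[0.739, 0.673, 0.002], [0.673, -0.739, 0.002], [0.003, 0.0, -1.0]]
wrist_force: [1.5, 1.1, -1.0]
opening: -0.1
grip_force: 1.2
```

Run:
```python
from h import *
s=sense();print(s["tcp_pos"],s["wrist_force"])
R=np.array(s["ee_rot"]);t=np.array(s["tcp_pos"]);C=np.array([572.2,87.7]);y0=np.arctan2(R[1,0],R[0,0])
for a in range(132,168,2):
    A=np.deg2rad(a);w=np.array([C[0]+109*np.cos(A),C[1]+109*np.sin(A),t[2]]);d=R.T@(w-t)
    print(a,np.round(d,1),round(-(A-np.pi/2-y0),3))
```

```text
[498.92067049 169.14577144 132.54462312] [ 1.48528646  1.11415196 -1.02907577]
132 [-0.   0.6 -0. ] 0.006
134 [-3.8  0.6 -0. ] -0.029
136 [-7.6  0.8 -0. ] -0.064
138 [-11.4   1.1  -0. ] -0.099
140 [-15.2   1.5  -0. ] -0.134
142 [-19.    2.1  -0.1] -0.169
144 [-22.7   2.8  -0.1] -0.204
146 [-26.4   3.6  -0.1] -0.239
148 [-30.1   4.6  -0.1] -0.273
150 [-33.8   5.7  -0.1] -0.308
152 [-37.4   6.9  -0.1] -0.343
154 [-40.9   8.3  -0.1] -0.378
156 [-44.4   9.7  -0.1] -0.413
158 [-47.9  11.3  -0.1] -0.448
160 [-51.3  13.   -0.2] -0.483
162 [-54.6  14.8  -0.2] -0.518
164 [-57.9  16.8  -0.2] -0.553
166 [-61.1  18.8  -0.2] -0.588
```

Contact, about 1.9 N. Push on.

>>> send_rows --rows '[{"dx": -3.8, "dy": 0.6, "dz": 0, "twist": -0.03, "hand": 0}, {"dx": -7.6, "dy": 0.8, "dz": 0, "twist": -0.06, "hand": 0}, {"dx": -11.4, "dy": 1.1, "dz": 0, "twist": -0.1, "hand": 0}, {"dx": -15, "dy": 1.5, "dz": 0, "twist": -0.13, "hand": 0}, {"dx": -19, "dy": 2, "dz": 0, "twist": -0.17, "hand": 0}, {"dx": -22.7, "dy": 2.8, "dz": 0, "twist": -0.2, "hand": 0}, {"dx": -26.4, "dy": 3.6, "dz": 0, "twist": -0.24, "hand": 0}, {"dx": -30, "dy": 4.6, "dz": 0, "twist": -0.27, "hand": 0}]'

```text
time_s: 6.25
tcp_pos: [479.2, 144.6, 132.4]
ee_rot: [[0.534, 0.845, 0.0], [0.845, -0.534, -0.0], [-0.0, 0.0, -1.0]]
wrist_force: [1.1, 1.2, 0.4]
opening: 0.3
grip_force: 0.7
```

Run:
```python
from h import *
s=sense();print(s["tcp_pos"],s["wrist_force"])
R=np.array(s["ee_rot"]);t=np.array(s["tcp_pos"]);C=np.array([572.2,87.7]);y0=np.arctan2(R[1,0],R[0,0])
for a in range(148,170,2):
    A=np.deg2rad(a);w=np.array([C[0]+109*np.cos(A),C[1]+109*np.sin(A),t[2]]);d=R.T@(w-t)
    print(a,np.round(d,1),round(-(A-np.pi/2-y0),3))
```

```text
[479.18543052 144.56694209 132.3689023 ] [1.12530607 1.20115223 0.35228588]
148 [ 1.1  0.  -0. ] -0.005
150 [-2.7  0.1  0. ] -0.04
152 [-6.5  0.3  0. ] -0.075
154 [-10.3   0.7   0. ] -0.11
156 [-14.1   1.2   0. ] -0.145
158 [-17.9   1.8   0. ] -0.18
160 [-21.6   2.5   0. ] -0.215
162 [-25.3   3.4   0. ] -0.25
164 [-29.    4.4   0. ] -0.285
166 [-32.6   5.5   0. ] -0.32
168 [-36.2   6.8   0. ] -0.354
```

>>> send_rows --rows '[{"dx": -2.7, "dy": 0, "dz": 0, "twist": -0.04, "hand": 0}, {"dx": -6.5, "dy": 0.3, "dz": 0, "twist": -0.08, "hand": 0}, {"dx": -10.3, "dy": 0.7, "dz": 0, "twist": -0.11, "hand": 0}, {"dx": -14, "dy": 1.2, "dz": 0, "twist": -0.15, "hand": 0}, {"dx": -18, "dy": 1.8, "dz": 0, "twist": -0.18, "hand": 0}, {"dx": -18, "dy": 1.8, "dz": 0, "twist": -0.18, "hand": 0}, {"dx": -18, "dy": 1.8, "dz": 0, "twist": -0.18, "hand": 0}, {"dx": -18, "dy": 1.8, "dz": 0, "twist": -0.18, "hand": 0}]'

```text
time_s: 7.05
tcp_pos: [471.1, 128.6, 132.2]
ee_rot: [[0.377, 0.926, -0.0], [0.926, -0.377, -0.0], [-0.0, -0.0, -1.0]]
wrist_force: [0.1, -0.4, 0.2]
opening: 0.2
grip_force: 0.0
```

Run:
```python
from h import *
s=sense();print(s["tcp_pos"],s["wrist_force"])
p=read_camera("wrist");cv2.imwrite("pics/w2.png",p["pixels"])
```

```text
[471.12286909 128.56408498 132.20742138] [ 0.11080558 -0.38588247  0.2146256 ]
```

View pics/w2.png

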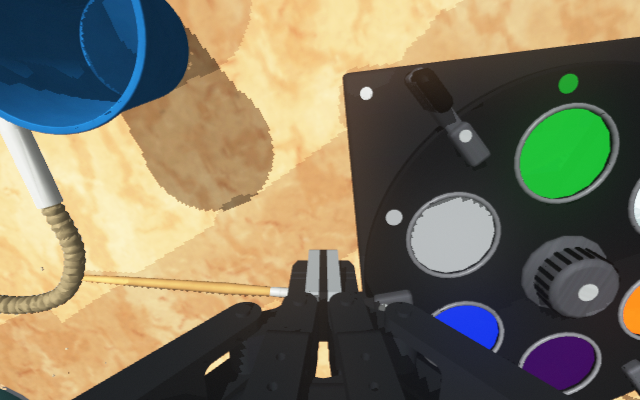

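The view shows green at (565,152), plug at (452,233) and blue at (467,328). Force has dropped to zero. I'll turn these into angles.

Run:
```python
from h import *
p=read_camera("wrist")
for n,q in dict(green=(565,152),plug=(452,233),nut=(570,275)).items():
    w=at_z(p,q,141 if n=="nut" else 127);d=w[:2]-[572.2,87.7];print(n,np.round(w),np.hypot(*d),np.rad2deg(np.arctan2(d[1],d[0]))+16.5)
p=read_camera("top")
for n,q in dict(o=None).items():
    hsv=cv2.cvtColor(p["pixels"],cv2.COLOR_BGR2HSV);m=cv2.inRange(hsv,(5,150,120),(22,255,255))[135:200,200:275];print(m.sum()/255,np.argwhere(m).mean(0)[::-1]+[200,135])
```

```text
green [583. 145. 127.] 58.15516705076224 96.0769578685458
plug [531. 128. 127.] 57.08879514637354 152.14662356422943
nut [568.  99. 141.] 12.52464157060299 127.14607774165044
156.0 [248.08333333 150.6474359 ]
```

Orange (top view) has moved about half-way and has not snapped yet. The tab is still by the finger, so I'll push a little further.

>>> send_rows --rows '[{"dx": -2, "dy": 0, "dz": 0, "twist": -0.02, "hand": 0}, {"dx": -4, "dy": 0.2, "dz": 0, "twist": -0.03, "hand": 0}, {"dx": -6, "dy": 0.3, "dz": 0, "twist": -0.05, "hand": 0}, {"dx": -8, "dy": 0.4, "dz": 0, "twist": -0.07, "hand": 0}, {"dx": -10, "dy": 0.6, "dz": 0, "twist": -0.09, "hand": 0}, {"dx": -10, "dy": 0.6, "dz": 0, "twist": -0.09, "hand": 0}, {"dx": -10, "dy": 0.6, "dz": 0, "twist": -0.09, "hand": 0}, {"dx": -10, "dy": 0.6, "dz": 0, "twist": -0.09, "hand": 0}]'

```text
time_s: 8.0
tcp_pos: [468.1, 119.3, 132.3]
ee_rot: [[0.292, 0.957, 0.0], [0.957, -0.292, 0.0], [0.0, 0.0, -1.0]]
wrist_force: [-0.2, -0.0, 0.4]
opening: -0.1
grip_force: 0.0
```

```bash
cat > ang.py <<'E'
from h import *
p=read_camera("top");hsv=cv2.cvtColor(p["pixels"],cv2.COLOR_BGR2HSV)
for n,lo,hi,off in(("g",(45,120,60),(75,255,255),120),("o",(5,150,120),(22,255,255),0),("b",(110,150,60),(128,255,255),240)):
    k=np.zeros((400,640),np.uint8);k[135:205,195:275]=cv2.inRange(hsv,lo,hi)[135:205,195:275]
    c,l,s,ce=cv2.connectedComponentsWithStats(k)
    if c<2: print(n,"none");continue
    i=1+np.argmax(s[1:,4]);d=at_z(p,ce[i],127)[:2]-[572.2,87.7]
    print(n,s[i][4],np.hypot(*d).round(1),"turret deg",((np.rad2deg(np.arctan2(d[1],d[0]))+16.5-off+180)%360-180).round(1))
s=sense();print(s["tcp_pos"],s["wrist_force"])
E
python3 ang.py
```

```text
g 162 55.1 turret deg -14.7
o 119 55.6 turret deg -19.6
b 166 55.2 turret deg -15.2
[468.1024682  119.30438493 132.30005735] [-0.07872585 -0.31182329 -0.48922631]
```

>>> send_rows --rows '[{"dx": 0, "dy": 0, "dz": 0, "twist": 0, "hand": 0}, {"dx": 0, "dy": 0, "dz": 0, "twist": 0, "hand": 0}, {"dx": 0, "dy": 0, "dz": 0, "twist": 0, "hand": 0}, {"dx": 0, "dy": 0, "dz": 0, "twist": 0, "hand": 0}, {"dx": 0, "dy": 0, "dz": 0, "twist": 0, "hand": 0}, {"dx": 0, "dy": 0, "dz": 0, "twist": 0, "hand": 0}, {"dx": 0, "dy": 0, "dz": 0, "twist": 0, "hand": 0}, {"dx": 0, "dy": 0, "dz": 0, "twist": 0, "hand": 0}]'

```text
time_s: 8.85
tcp_pos: [468.0, 119.3, 132.3]
ee_rot: [[0.292, 0.957, 0.0], [0.957, -0.292, 0.0], [0.0, 0.0, -1.0]]
wrist_force: [0.1, 0.0, 0.2]
opening: 0.3
grip_force: 0.0
```

```bash
python3 ang.py
```

```text
g 155 53.3 turret deg -0.2
o 48 51.5 turret deg -11.7
b 162 55.4 turret deg -0.5
[468.01873    119.22216891 132.30263128] [-0.05116744 -0.16534277 -0.08479323]
```

Home: green and blue both put the turret at 0°, and orange is under the lens. Now I'll lift and go over the grey box's button.

>>> send_rows --rows '[{"dx": 0, "dy": 0, "dz": -30, "twist": 0, "hand": 0}, {"dx": 0, "dy": 0, "dz": -70, "twist": 0, "hand": 0}, {"dx": 0, "dy": 0, "dz": -110, "twist": 0, "hand": 0}, {"dx": -40, "dy": 21, "dz": -110, "twist": 0, "hand": 0}, {"dx": -80, "dy": 42, "dz": -110, "twist": 0, "hand": 0}, {"dx": -120, "dy": 64, "dz": -110, "twist": 0, "hand": 0}, {"dx": -160, "dy": 85, "dz": -110, "twist": 0, "hand": 0}, {"dx": -201, "dy": 106, "dz": -110, "twist": 0, "hand": 0}]'

```text
time_s: 9.7
tcp_pos: [510.8, -105.6, 242.5]
ee_rot: [[0.291, 0.957, 0.0], [0.957, -0.291, -0.0], [0.0, 0.0, -1.0]]
wrist_force: [1.3, 0.3, -0.9]
opening: -0.0
grip_force: 0.0
```

>>> send_rows --rows '[{"dx": 0, "dy": 0, "dz": 30, "twist": 0, "hand": 0}, {"dx": 0, "dy": 0, "dz": 60, "twist": 0, "hand": 0}, {"dx": 0, "dy": 0, "dz": 90, "twist": 0, "hand": 0}, {"dx": 0, "dy": 0, "dz": 110, "twist": 0, "hand": 0}, {"dx": 0, "dy": 0, "dz": 120, "twist": 0, "hand": 0}, {"dx": 0, "dy": 0, "dz": 120, "twist": 0, "hand": 0}, {"dx": 0, "dy": 0, "dz": 120, "twist": 0, "hand": 0}, {"dx": 0, "dy": 0, "dz": 120, "twist": 0, "hand": 0}]'

```text
time_s: 10.5
tcp_pos: [511.7, -104.0, 123.4]
ee_rot: [[0.292, 0.957, 0.002], [0.957, -0.292, -0.0], [0.0, 0.002, -1.0]]
wrist_force: [-0.1, -0.1, 0.1]
opening: -0.1
grip_force: 0.0
```

```bash
python3 ang.py
python3 - <<'E'
from h import *
p=read_camera("wrist");im=p["pixels"];
for r in pinpoint("release_top",p)[:2]:print(r["p"],r["point"],at_z(p,r["point"],75))
cv2.imwrite("pics/w3.png",im)
E
```

```text
g 156 55.1 turret deg 0.2
o 48 51.5 turret deg -11.7
b 161 55.4 turret deg 0.1
[ 511.64018768 -104.03480528  123.43310515] [-0.95174882  0.05104662 -0.1130048 ]
0.72 [322.8, 239.4] [ 511.43156491 -105.65830142   75.        ]
0.58 [123.9, 307.7] [ 379.93938619 -113.7990216    75.        ]
```

View pics/w3.png

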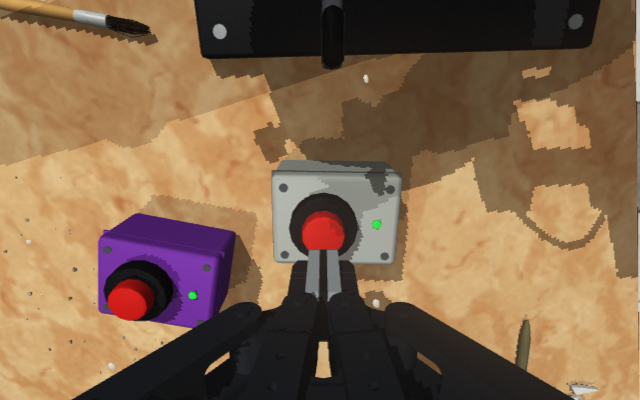

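The fingertips are over the red button of the grey box (323,237); the purple box is off to the left. Now I'll press.

>>> send_rows --rows '[{"dx": 0, "dy": 0, "dz": 20, "twist": 0, "hand": 0}, {"dx": 0, "dy": 0, "dz": 30, "twist": 0, "hand": 0}, {"dx": 0, "dy": 0, "dz": 34, "twist": 0, "hand": 0}, {"dx": 0, "dy": 0, "dz": 36, "twist": 0, "hand": 0}, {"dx": 0, "dy": 0, "dz": 38, "twist": 0, "hand": 0}, {"dx": 0, "dy": 0, "dz": 39, "twist": 0, "hand": 0}, {"dx": 0, "dy": 0, "dz": 39, "twist": 0, "hand": 0}, {"dx": 0, "dy": 0, "dz": 39, "twist": 0, "hand": 0}]'

```text
time_s: 11.45
tcp_pos: [510.2, -103.9, 83.5]
ee_rot: [[0.292, 0.957, -0.001], [0.957, -0.292, -0.0], [-0.0, -0.001, -1.0]]
wrist_force: [-3.1, -0.8, 4.5]
opening: 0.2
grip_force: 2.3
```

4.5 N, nearly down; slightly more.

>>> send_rows --rows '[{"dx": 0, "dy": 0, "dz": 0.7, "twist": 0, "hand": 0}, {"dx": 0, "dy": 0, "dz": 1.4, "twist": 0, "hand": 0}, {"dx": 0, "dy": 0, "dz": 2, "twist": 0, "hand": 0}, {"dx": 0, "dy": 0, "dz": 2, "twist": 0, "hand": 0}, {"dx": 0, "dy": 0, "dz": 2, "twist": 0, "hand": 0}, {"dx": 0, "dy": 0, "dz": 2, "twist": 0, "hand": 0}, {"dx": 0, "dy": 0, "dz": 2, "twist": 0, "hand": 0}, {"dx": 0, "dy": 0, "dz": 2, "twist": 0, "hand": 0}]'

```text
time_s: 12.25
tcp_pos: [510.2, -104.0, 82.9]
ee_rot: [[0.292, 0.957, -0.001], [0.957, -0.292, -0.001], [-0.001, -0.0, -1.0]]
wrist_force: [-6.3, 1.0, 19.5]
opening: -0.3
grip_force: 9.6
```

The button is on its stop (19.5 N). Release and back off.

>>> send_rows --rows '[{"dx": 0, "dy": 0, "dz": -5, "twist": 0, "hand": 0}, {"dx": 0, "dy": 0, "dz": -15, "twist": 0, "hand": 0}, {"dx": 0, "dy": 0, "dz": -40, "twist": 0, "hand": 0}, {"dx": 0, "dy": 0, "dz": -80, "twist": 0, "hand": 0}, {"dx": 0, "dy": 0, "dz": -120, "twist": 0, "hand": 0}, {"dx": 0, "dy": 0, "dz": -120, "twist": 0, "hand": 0}, {"dx": 0, "dy": 0, "dz": -120, "twist": 0, "hand": 0}, {"dx": 0, "dy": 0, "dz": -120, "twist": 0, "hand": 0}]'

```text
time_s: 13.05
tcp_pos: [510.4, -104.1, 200.6]
ee_rot: [[0.292, 0.956, -0.001], [0.956, -0.292, 0.0], [-0.0, -0.001, -1.0]]
wrist_force: [0.6, 0.4, -0.3]
opening: -0.2
grip_force: 0.0
```

```bash
python3 ang.py
python3 - <<'E'
from h import *
p=read_camera("scene");cv2.imwrite("pics/s4.png",p["pixels"])
E
```

```text
g 156 55.0 turret deg 0.4
o 50 51.2 turret deg -12.0
b 164 55.0 turret deg 0.1
[ 510.07961098 -103.96212452  200.19731316] [ 0.28649109  0.21494728 -0.24205193]
```

View pics/s4.png

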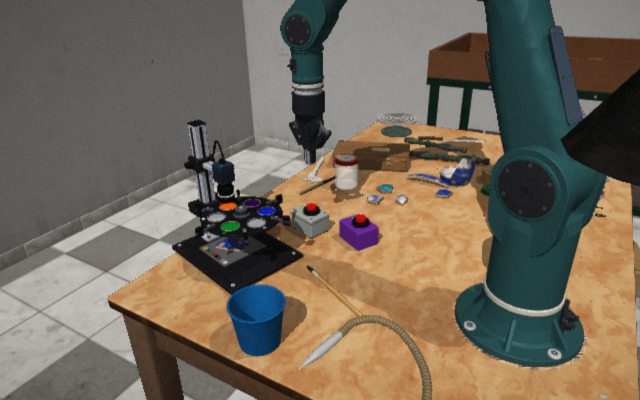

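The view shows orange under the lens (228,207), the button up again (312,209), nothing else moved, and the gripper clear.

```bash
python3 -c "from bench import *;print(sign_off())"
```

```text
the job is handed in; nothing more can be done
None
```

The orange filter is home under the lens, the red release button was pressed fully down and came up again, nothing else on the table looks moved, and the job is handed in at about 13 s.

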